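Fit the pointer knob on the test box's D-shaft and turn it off

TASK

Fit the sound pointer knob onto the bare flat-sided shaft of the teal test box, fully home with its nose over the tongue of the index disc, then turn it with the knob clockwise (seen from above) until the tongue just comes up against the stop pin. Leave the chipped knob lying where it is.

Things in the scene. Friction and masses are not known exactly. Their poses are not given: they have to be found in the camera images.
- knob_mid (a point): Sound cream knob, 46 mm tall, 60 g, upright on the table: round skirt 44 mm wide, 20 mm tall, on it a bar with a pointed nose. Underneath a D-shaped bore 16 mm deep, 15.6 mm across, its flat 3.8 mm from the axis on the nose's side, and a notch in the skirt below the nose, 10 mm wide, 7 mm tall. Point: on the axis, 23 mm above the underside; x along the bar to the nose, z up.
- knob_bar (a point): The bar of the sound knob, by which to grip it: flat parallel sides 16 mm apart, 26 mm tall (20 to 46 mm above the underside), from 22 mm behind the axis to 16 mm ahead, then narrowing to the nose, 30 mm ahead. Point: on the axis, 36 mm above the underside; x along the bar to the nose, z up.
- chipped_mid (a point): Chipped cream knob, to be left alone: the same kind and size of knob, but part of its skirt is broken out and its nose snapped off. Point: on the axis, 23 mm above the underside; x towards where the nose was, z up.
- spindle_seat (a point): Bare upright brass D-shaft amid the case's panel: 14 mm in diameter, one flat 3 mm from the axis, 15 mm tall, the top 3 mm tapered to 10 mm. Point: on the axis at the shaft's foot, on the index disc's top, 59 mm above the table; x the way the flat and tongue point, z up. The knob is home with its underside on this face; it enters with its nose within about 10 degrees of x.
- tongue_tip (a point): End of the tongue of the steel index disc, which turns with the shaft under it: disc 26 mm in diameter, 3 mm thick; tongue 7 mm wide, with a rib on it (6 mm wide, 6 mm tall, 9.5 to 20 mm from the axis) for the knob's notch. Point: on top of the tongue's end, 33 mm from the axis; x outward, the way the shaft's flat faces.
- stop_pin (a point): Steel stop pin on the panel, 5 mm in diameter, 6 mm tall, 30 mm from the shaft's axis. Point: its top.
- case: Teal die-cast case with a bare metal top panel, 120 x 190 x 56 mm (x, y, z), fixed to the table, in a different place each time. Apart from shaft, disc and pin the panel is clear for 65 mm from the shaft along y. Origin: centre of the underside, z up.
- spindle (a joint): Angle of shaft, disc and tongue, rad: 0 with the tongue against the stop pin (fully clockwise seen from above, off), growing anticlockwise to 1.7. It starts between 0.7 and 1.5, stays where it is left, and takes about 0.03 N m to turn.
Not all that is in view belongs to the job. What is shaped like the case but green or purple is not meant. What is shaped like the part that bears knob_mid but blue is not meant.

How it is judged:
By the outcome, as a careful person would: the job done as asked, in the order asked, and still so for the second after the job is handed in, with the robot touching nothing.
It also fails if it takes over 56 s, if anything falls off the work surface, if the arm or the gripper's body presses on something with over 40 N, if the wrist force passes 120 N, or if a joint passes its speed limit or range.

ROBOT

A 6-joint arm with a two-finger parallel gripper is mounted at the origin on the work surface. World frame = base frame: x ahead of the robot, y to its left, z up, the work surface at z = 0. Lengths are in m, angles in rad, forces in N, time in s.
With the tool pointing down it reaches from about 0.35 to 0.875 m from the base axis. Payload 15.5 kg.
Tool frame: the origin (TCP) lies between the finger pads; the fingertips stand 17 mm ahead of it and the grasp point (between the pads) lies 2 mm behind it; z points along the fingers, y is the line along which they close (so a half turn about z gives the same grasp; the last joint's range is limited). The gripper opens to 85 mm and grips with 20 to 120 N. Pads are 22 mm wide; open, the fingers measure 114 mm over their backs; the gripper's body (76 mm by 85 mm) begins 54 mm behind the grasp point. The pads swing forward as they close: fully open they stand 13 mm farther back than shut.
Start: joints at [1.117, 0.494, 1.345, -0, 1.302, -0.096], TCP at [0.219, 0.585, 0.248] pointing down, gripper open.
Joint ranges: [-2.91, 2.91], [-0.82, 2.16], [0.22, 2.67], [-1.22, 4.37], [0.12, 2.79], [-3.08, 3.08]. Speed limits (rad/s): [1.89, 1.89, 2.57, 3.01, 3.01, 3.01].

INTERFACE

Orientations are given as a rotation vector (axis times angle).
In Python, from cell import arm, hand, solve_ik, imaging, order, nets, telemetry gives the robot as it stands. Calls block until the motion is done:
- arm.goto(position, orientation): joint-space move of the TCP to a pose.
- arm.servo_line(position, orientation=None, vel=0.15, f_stop=None): straight line of the TCP; orientation=None keeps the orientation; vel is the mean speed in m/s. With f_stop (N) it stops when the force on the tool has changed by that much, and returns True; else False.
- arm.move_j(angles): joint-space move.
- hand.command_gripper(opening, grip_force=None): finger opening in m; grip_force is the grip in N (None keeps the last); returns when the fingers have stopped.
- arm.dwell(seconds).
- solve_ik(position, orientation): joint angles nearest the present ones, or None.
- imaging.read_camera(name): name is "side" or "top"; returns (picture, depth): 480x640x3 uint8, blue, green, red; 480x640 float32, m along the optical axis (not along the pixel's ray), 0 where there is no reading.
- imaging.get_calibration(name): a dict with "fx", "fy", "cx", "cy" (pixels), "k1" (the pictures are not rectified: a ray, as slopes to the right and down, at radius r is drawn at 1 + k1 r^2 times it, then the intrinsics apply), "world_from_camera" (4x4, takes a point from camera to world coordinates). Camera axes: x right, y down, z forward; pixel columns grow to the right and rows downward; lengths in m; the calibration is good to about 2 mm. A picture is of the moment at which its call begins. get_calibration takes no time and is no camera call.
A pose or a line that the arm cannot do raises arm.MotionError and nothing moves.
- order.sign_off(): hands the job in; it is judged then, once.
Trained networks look in the newest picture that a camera, given by its name, has taken for a name from the list of things; names that differ only in an ending like _2 or _b are one class to them, and where a whole thing is asked for, a point or a joint stands for the part that bears it (a point fixed in the world has none). Each returns a list of dicts, best first, with "p" (0 to 1); they miss things now and then, are a little off and sometimes report something else, mostly with a low value. They report only what shows in the picture. A call takes as long as a camera call. They do not tell look-alikes from the thing itself.
- nets.recognise(query, camera): "location" ([x, y, z] in m, in world coordinates, good to about 4 mm: the middle of the surface that is visible of it).
- nets.masks_of(query, camera): "pixels" (480x640 bool, what is visible of it).
- nets.tip_of(query, camera): "location" ([x, y, z] in m, in world coordinates, good to about 4 mm: a listed point, or the origin of a listed thing).
Readings, each from a call of its own:
- telemetry.get_t(): time.
- telemetry.get_joint_pos(): joint angles.
- telemetry.get_joint_velocities(): joint speeds.
- telemetry.get_tau(): joint torques, N m.
- telemetry.get_tool_pos(): TCP position.
- telemetry.get_tcp_rot(): TCP orientation.
- telemetry.get_contact_force(): force on the tool from outside, world axes, zero at the start.
- telemetry.get_torque(): the same for the moment, N m.
- telemetry.get_gripper_width(): finger opening in m.
- telemetry.get_grip_force(): force on a finger pad.
Only numpy, scipy, OpenCV 4.12 (cv2) and the standard library are available. Lean on these libraries where they do the work, as an engineer would, in place of code of your own. Each camera call takes 0.05 s, during which the arm holds its last target. There are 200 camera calls.

## Working session

There is one attempt and no reset: what is moved stays moved. The work goes in short steps, each a Python script; the robot and the scene stay as the last script left them, time stands still between calls to the robot, and variables do not carry over. Pictures are saved under pics/ and viewed, at most 10 in all, crops included, and the job is handed in when it is done.

```bash
mkdir -p pics; ls; cat > h.py <<'E'
import numpy as np, cv2
from cell import arm, hand, solve_ik, imaging, order, nets, telemetry
def world(cam,u,v,d):
    c=imaging.get_calibration(cam); xd=(np.asarray(u,float)-c['cx'])/c['fx']; yd=(np.asarray(v,float)-c['cy'])/c['fy']
    x,y=xd.copy() if hasattr(xd,'copy') else xd,yd
    x,y=xd,yd
    for _ in range(10):
        s=1+c['k1']*(x*x+y*y); x,y=xd/s,yd/s
    p=np.stack([x*d,y*d,d*np.ones_like(x)],-1); T=np.array(c['world_from_camera'])
    return p@T[:3,:3].T+T[:3,3]
def proj(cam,P):
    c=imaging.get_calibration(cam); T=np.linalg.inv(np.array(c['world_from_camera'])); p=T[:3,:3]@np.asarray(P)+T[:3,3]
    x,y=p[0]/p[2],p[1]/p[2]; s=1+c['k1']*(x*x+y*y); return c['fx']*x*s+c['cx'],c['fy']*y*s+c['cy']
E
python3 - <<'E'
from h import *
for cam in('top','side'):
    im,d=imaging.read_camera(cam); cv2.imwrite(f'pics/{cam}0.png',im); np.save(f'pics/{cam}0.npy',d)
    c=imaging.get_calibration(cam); print(cam,c['fx'],np.round(c['world_from_camera'],3).tolist())
    for q in('knob_mid','knob_bar','chipped_mid','spindle_seat','tongue_tip','stop_pin','case'):
        for r in nets.tip_of(q,cam): 
            print(q,np.round(r['location'],4),round(r['p'],2),np.round(proj(cam,r['location'])))
print(telemetry.get_t())
E
```

```text
pics
top 441.7687806345954 [[-0.128, -0.968, 0.217, 0.27], [-0.992, 0.126, -0.023, 0.12], [-0.005, -0.218, -0.976, 0.999], [0.0, 0.0, 0.0, 1.0]]
knob_mid [ 0.6373 -0.1937  0.0235] 0.78 [433. 165.]
knob_mid [ 0.5495 -0.24    0.0248] 0.56 [460. 197.]
knob_bar [ 0.5443 -0.2358  0.0411] 0.82 [461. 197.]
knob_bar [ 0.6378 -0.188   0.0375] 0.61 [432. 162.]
chipped_mid [ 0.4542 -0.1697  0.0233] 0.7 [438. 241.]
spindle_seat [0.316  0.1963 0.0605] 0.72 [282. 324.]
spindle_seat [0.4328 0.4415 0.0586] 0.67 [162. 284.]
spindle_seat [0.5585 0.1089 0.0581] 0.54 [309. 208.]
tongue_tip [0.3419 0.1759 0.061 ] 0.71 [290. 310.]
tongue_tip [0.5862 0.0976 0.0539] 0.61 [313. 196.]
tongue_tip [0.4401 0.4105 0.0569] 0.51 [176. 278.]
stop_pin [0.5685 0.0838 0.0608] 0.92 [320. 202.]
stop_pin [0.3341 0.1755 0.0622] 0.84 [291. 313.]
stop_pin [0.4387 0.4107 0.0651] 0.77 [175. 279.]
case [0.3186 0.1986 0.0031] 0.79 [283. 323.]
case [ 5.563e-01  1.094e-01 -2.000e-04] 0.74 [310. 216.]
case [ 0.4284  0.4481 -0.001 ] 0.65 [168. 289.]
side 481.1086627974442 [[0.992, -0.095, 0.084, 0.411], [-0.126, -0.74, 0.661, -0.428
[... 222 characters left out ...]
 [ 0.5468 -0.2442  0.0339] 0.62 [406. 455.]
chipped_mid [ 0.4457 -0.1737  0.0212] 0.81 [320. 416.]
spindle_seat [0.5554 0.1075 0.0593] 0.7 [362. 238.]
spindle_seat [0.3195 0.199  0.0614] 0.56 [223. 212.]
spindle_seat [0.426  0.4414 0.056 ] 0.45 [274. 131.]
tongue_tip [0.4393 0.4119 0.0593] 0.64 [281. 137.]
tongue_tip [0.589  0.0995 0.0541] 0.6 [382. 242.]
tongue_tip [0.3425 0.1733 0.0575] 0.45 [236. 223.]
stop_pin [0.4363 0.4125 0.0583] 0.65 [279. 137.]
stop_pin [0.333  0.1782 0.0655] 0.64 [230. 218.]
stop_pin [0.5717 0.0796 0.0666] 0.62 [375. 247.]
case [ 0.4315  0.4418 -0.0029] 0.86 [278. 152.]
case [ 0.3134  0.1979 -0.0008] 0.84 [224. 236.]
case [0.5515 0.1082 0.0023] 0.57 [358. 259.]
0.8
```

View pics/top0.png

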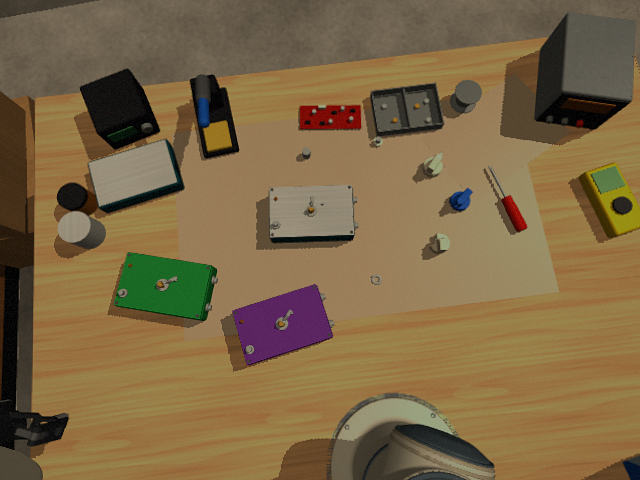

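View pics/side0.png

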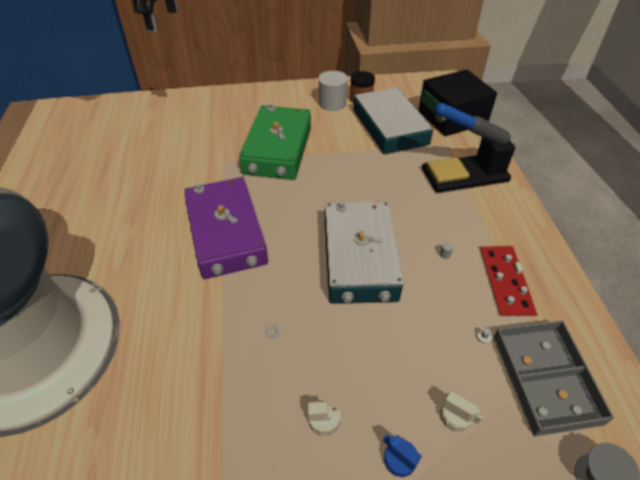

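Candidates for the knob in the top picture are the cream one with a nose at (433,165), the chipped cream one at (440,243) and the blue one at (460,200). I choose (433,165). For the case, candidates are teal with shaft at (312,212), teal without shaft at (136,172), green at (165,285) and purple at (283,323). I choose (312,212). I'll check both in a close crop.

```bash
python3 - <<'E'
from h import *
rows=[]
for cam in('top','side'):
    im=cv2.imread(f'pics/{cam}0.png'); d=np.load(f'pics/{cam}0.npy')
    r=[]
    for P in([.638,-.192,.03],[.557,.108,.06]):
        u,v=map(int,proj(cam,P)); r.append(cv2.resize(im[v-25:v+25,u-33:u+33],(400,300),interpolation=cv2.INTER_CUBIC))
    rows.append(np.hstack(r))
    V,U=np.mgrid[:480,:640]; W=world(cam,U,V,d); W[d==0]=9
    near=np.hypot(W[...,0]-.638,W[...,1]+.192)<.045
    m=near&(W[...,2]>.038)&(W[...,2]<.056); p=W[m]
    (x0,y0),(a,b),ang=cv2.minAreaRect((p[:,:2]*1000).astype(np.float32))
    c=p[:,:2].mean(0); e,vv=np.linalg.eigh(np.cov((p[:,:2]-c).T)); 
    print(cam,'bar n',m.sum(),'mean',c.round(4),'z',np.median(p[:,2]).round(4),'rect',round(x0,1),round(y0,1),round(a,1),round(b,1),round(ang,1),'axis',vv[:,1],np.degrees(np.arctan2(vv[1,1],vv[0,1])))
    t=(p[:,:2]-c)@vv[:,1]; s=(p[:,:2]-c)@vv[:,0]; print('ext',t.min(),t.max(),'skew',(t**3).mean()/(t**2).mean()**1.5)
    a=near&(W[...,2]>.006)&(W[...,2]<.056); print('all circle',[np.round(z,1) for z in cv2.minEnclosingCircle((W[a][:,:2]*1000).astype(np.float32))])
    n=np.hypot(W[...,0]-.557,W[...,1]-.108)<.016; m=n&(W[...,2]>.066); print('shaft',m.sum(),W[m].mean(0).round(4) if m.any() else '',W[n][:,2].max())
    pn=(np.abs(W[...,0]-.557)<.05)&(np.abs(W[...,1]-.108)<.08); print('panel z',np.median(W[pn][:,2]))
cv2.imwrite('pics/crop1.png',np.vstack(rows))
E
```

```text
top bar n 136 mean [ 0.6348 -0.1907] z 0.0466 rect 637.7 -193.3 16.5 51.0 46.1 axis [-0.71798301  0.69606063] 135.8882037690231
ext -0.029280992388073294 0.021661280980746267 skew -0.13142308541506745
all circle [array([ 634.3, -187.6]), np.float64(35.9)]
shaft 35 [0.5533 0.1062 0.0721] 0.07720691197146368
panel z 0.05709786745174561
side bar n 436 mean [ 0.6357 -0.1922] z 0.045 rect 639.2 -193.8 16.8 50.9 48.7 axis [-0.74983281  0.66162736] 138.57589711198895
ext -0.02904866036122873 0.021852341484876223 skew -0.08248353158609985
all circle [array([ 638.8, -194.4]), np.float64(26.1)]
shaft 45 [0.5517 0.1058 0.0719] 0.07544365860587399
panel z 0.056077628213950126
```

View pics/crop1.png

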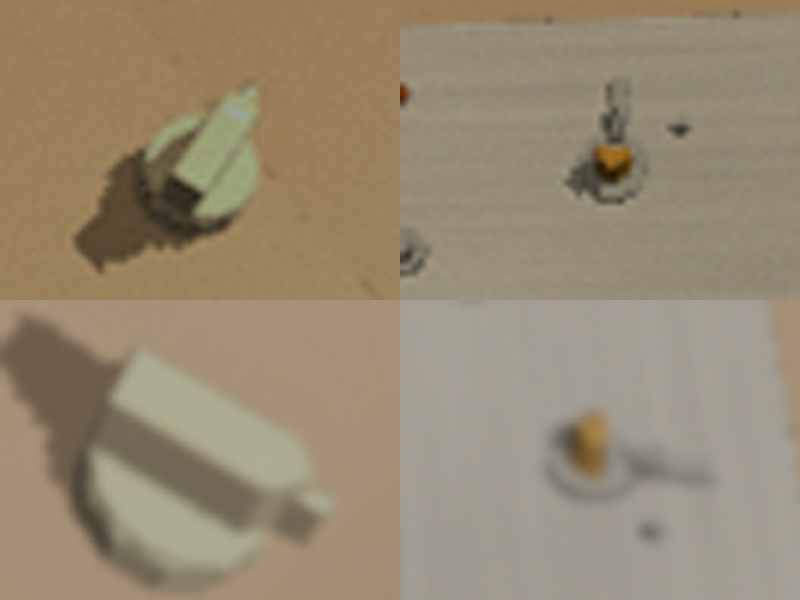

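The crop confirms it. The sound knob is intact, with its nose up-right in the top view, about -43° in world yaw. The teal-sided box has a brass shaft, the tongue points about -13°, and the pin is to its lower right. Next I'll check IK along the route and grasp.

```bash
cat >> h.py <<'E'
from scipy.spatial.transform import Rotation as Ro
def ori(yaw_deg):
    c,s=np.cos(np.radians(yaw_deg)),np.sin(np.radians(yaw_deg))
    return Ro.from_matrix(np.array([[c,s,0],[s,-c,0],[0,0,-1]])).as_rotvec()
E
python3 - <<'E'
from h import *
K=[.6365,-.191]
print('tool yaw now',Ro.from_rotvec(telemetry.get_tcp_rot()).as_matrix()[:,0].round(3))
best=None
for f in(0,180):
    for p,y in(((*K,.039),-42.7),((.556,.1075,.1),-13),((.556,.1075,.1),-70)):
        q=solve_ik(list(p),ori(y+f)); print(f,y,None if q is None else np.round(q,2))
E
```

```text
tool yaw now [-0.936  0.351  0.   ]
0 -42.7 [-0.38  0.78  1.42 -0.    0.94  1.93]
0 -13 [ 0.09  0.6   1.65 -0.    0.9   1.88]
0 -70 [ 0.09  0.6   1.65 -0.    0.9   2.88]
180 -42.7 [-0.38  0.78  1.42 -0.    0.94 -1.21]
180 -13 [ 0.09  0.6   1.65 -0.    0.9  -1.26]
180 -70 [ 0.09  0.6   1.65 -0.    0.9  -0.26]
```

```bash
python3 - <<'E'
from h import *
K=[.6365,-.191]; o=ori(-42.7+180)
hand.command_gripper(.05,40)
arm.goto([*K,.12],o); print(telemetry.get_t())
print('stop',arm.servo_line([*K,.0395],vel=.1,f_stop=8), telemetry.get_tool_pos(), telemetry.get_t())
hand.command_gripper(.0,40); print('w',telemetry.get_gripper_width(),telemetry.get_grip_force())
arm.servo_line([*K,.15],vel=.15)
# hold beside the shaft, clear of occluding it from top: over panel
arm.goto([.54,.03,.15],ori(-13+180)); print(telemetry.get_tool_pos(),telemetry.get_gripper_width(),telemetry.get_contact_force(),telemetry.get_torque(),telemetry.get_t())
for cam in('top','side'):
    im,d=imaging.read_camera(cam); cv2.imwrite(f'pics/{cam}1.png',im); np.save(f'pics/{cam}1.npy',d)
a=[cv2.imread(f'pics/{c}1.png') for c in('top','side')]; out=[]
for c,i in zip(('top','side'),a):
    u,v=map(int,proj(c,[.54,.06,.11])); out.append(cv2.resize(i[v-60:v+60,u-40:u+40],(400,600),interpolation=cv2.INTER_CUBIC))
cv2.imwrite('pics/crop2.png',np.hstack(out))
E
```

```text
4.3583
stop False [ 0.63690168 -0.1911541   0.04009823] 5.3167
w 0.015032860418217827 39.87849175930023
[0.54101836 0.0291665  0.14998553] 0.015309530046332981 [ 0.23663626 -0.12606634 -1.09317191] [ 0.01240835 -0.04955003 -0.00101908] 7.55
```

View pics/crop2.png

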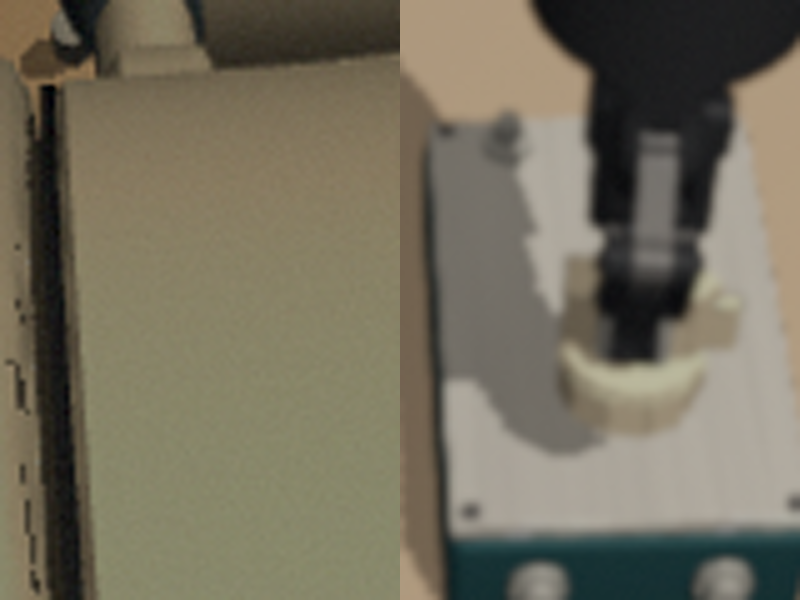

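The knob is held level in the gripper; in the side crop the skirt runs from x 560 to 705 with its bottom at y 432. I'll measure knob and shaft in the same side camera by fitting rendered silhouettes.

```bash
python3 - <<'E'
from h import *
from scipy.optimize import least_squares
t=np.linspace(0,2*np.pi,120)
def circ(x,y,z,r): return [(x+r*np.cos(a),y+r*np.sin(a),z) for a in t]
def dsh(x,y,yaw):
    P=[]
    for r,f,z in((7,3,.059),(7,3,.071),(5,3,.074)):
        for a in t:
            X,Y=r*np.cos(a),r*np.sin(a); X=min(X,f); X,Y=X/1e3,Y/1e3
            P.append((x+X*np.cos(yaw)-Y*np.sin(yaw),y+X*np.sin(yaw)+Y*np.cos(yaw),z))
    return P
def hull(cam,P): return cv2.convexHull(np.array([proj(cam,p) for p in P],np.float32))[:,0]
def cen(h):
    m=cv2.moments(h.reshape(-1,1,2)); return np.array([m['m10']/m['m00'],m['m01']/m['m00']])
for cam in('top','side'):
    im=cv2.imread(f'pics/{cam}0.png').astype(float); u,v=map(int,proj(cam,[.556,.1075,.065])); w=13
    c=im[v-w:v+w,u-w:u+w]; s=c[...,2]-c[...,0]; s0=np.median(s); wt=np.clip((s-s0-25),0,60); 
    V,U=np.mgrid[v-w:v+w,u-w:u+w]; m=np.array([(U*wt).sum(),(V*wt).sum()])/wt.sum()
    f=least_squares(lambda q:cen(hull(cam,dsh(q[0],q[1],np.radians(-13))))-m,[.556,.1075],x_scale=.01,diff_step=1e-3)
    h=hull(cam,dsh(*f.x,np.radians(-13)))
    print(cam,'brass',m,'n',(wt>0).sum(),'hull',h.min(0),h.max(0),'mask',U[wt>10].min(),U[wt>10].max(),V[wt>10].min(),V[wt>10].max(),'shaft xy',f.x.round(4))
u0,v0=map(int,proj('side',[.54,.06,.11])); 
obs=np.array([u0-40+160/5,u0-40+305/5,v0-60+432/5])-.5
def ext(q):
    h=hull('side',circ(q[0],q[1],.110,.022)+circ(q[0],q[1],.130,.022)); return np.array([h[:,0].min(),h[:,0].max(),h[:,1].max()])
f=least_squares(lambda q:ext(q)-obs,[.54,.03],x_scale=.01,diff_step=1e-3); print('knob axis (tcp .541,.0292)',f.x.round(4),f.fun.round(2))
P0=np.array([.5555,.1075])
for cam in('top','side'):
    u,v=map(int,proj(cam,[.557,.108,.06])); tip=(618,80) if cam=='top' else (711,472-300)
    px=(u-33+(tip[0]-400)/6.06,v-25+tip[1]/6)
    g=least_squares(lambda q:np.array(proj(cam,[q[0],q[1],.059]))-px,[.588,.1],x_scale=.01,diff_step=1e-3); print(cam,'tip',g.x.round(4))
E
```

```text
Traceback (most recent call last):
  File "h.py", line 12, in proj
    c=imaging.get_calibration(cam); T=np.linalg.inv(np.array(c['world_from_camera'])); p=T[:3,:3]@np.asarray(P)+T[:3,3]
ValueError: time passes only in moves, steps and waits
```

```bash
cat >> h.py <<'E'
CAL={c:imaging.get_calibration(c) for c in('top','side')}
TI={c:np.linalg.inv(np.array(CAL[c]['world_from_camera'])) for c in CAL}
def proj(cam,P):
    c=CAL[cam]; T=TI[cam]; p=np.atleast_2d(P)@T[:3,:3].T+T[:3,3]
    x,y=p[:,0]/p[:,2],p[:,1]/p[:,2]; s=1+c['k1']*(x*x+y*y)
    r=np.stack([c['fx']*x*s+c['cx'],c['fy']*y*s+c['cy']],1); return r[0] if np.ndim(P)==1 else r
E
cat > fit.py <<'E'
from h import *
from scipy.optimize import least_squares
t=np.linspace(0,2*np.pi,120)
def circ(x,y,z,r): return [(x+r*np.cos(a),y+r*np.sin(a),z) for a in t]
def dsh(x,y,yaw):
    P=[]
    for r,f,z in((7,3,.059),(7,3,.071),(5,3,.074)):
        for a in t:
            X,Y=r*np.cos(a),r*np.sin(a); X=min(X,f); X,Y=X/1e3,Y/1e3
            P.append((x+X*np.cos(yaw)-Y*np.sin(yaw),y+X*np.sin(yaw)+Y*np.cos(yaw),z))
    return P
def hull(cam,P): return cv2.convexHull(proj(cam,np.array(P)).astype(np.float32))[:,0]
def cen(h):
    m=cv2.moments(h.reshape(-1,1,2)); return np.array([m['m10']/m['m00'],m['m01']/m['m00']])
E
python3 - <<'E'
from fit import *
for cam in('top','side'):
    im=cv2.imread(f'pics/{cam}0.png').astype(float); u,v=map(int,proj(cam,[.556,.1075,.065])); w=13
    c=im[v-w:v+w,u-w:u+w]; s=c[...,2]-c[...,0]; s0=np.median(s); wt=np.clip((s-s0-25),0,60)
    V,U=np.mgrid[v-w:v+w,u-w:u+w]; m=np.array([(U*wt).sum(),(V*wt).sum()])/wt.sum()
    f=least_squares(lambda q:cen(hull(cam,dsh(q[0],q[1],np.radians(-13))))-m,[.556,.1075],x_scale=.01,diff_step=1e-3)
    h=hull(cam,dsh(*f.x,np.radians(-13)))
    print(cam,'brass',m,'n',(wt>0).sum(),'hull',h.min(0),h.max(0),'mask',U[wt>10].min(),U[wt>10].max(),V[wt>10].min(),V[wt>10].max(),'shaft xy',f.x.round(4))
u0,v0=map(int,proj('side',[.54,.06,.11]))
obs=np.array([u0-40+160/5,u0-40+305/5,v0-60+432/5])-.5
def ext(q):
    h=hull('side',circ(q[0],q[1],.110,.022)+circ(q[0],q[1],.130,.022)); return np.array([h[:,0].min(),h[:,0].max(),h[:,1].max()])
f=least_squares(lambda q:ext(q)-obs,[.54,.03],x_scale=.01,diff_step=1e-3); print('knob axis (tcp .541,.0292)',f.x.round(4),f.fun.round(2))
for cam in('top','side'):
    u,v=map(int,proj(cam,[.557,.108,.06])); tip=(618,80) if cam=='top' else (711,472-300)
    px=(u-33+(tip[0]-400)/6.06,v-25+tip[1]/6)
    g=least_squares(lambda q:proj(cam,[q[0],q[1],.059])-px,[.588,.1],x_scale=.01,diff_step=1e-3); print(cam,'tip',g.x.round(4))
E
```

```text
top brass [310.87388535 208.67388535] n 24 hull [307.649   205.55963] [314.12198 212.0728 ] mask 308 313 207 211 shaft xy [0.556  0.1052]
side brass [361.12509835 235.23210071] n 48 hull [357.7069  229.62802] [364.29132 240.8601 ] mask 359 363 231 240 shaft xy [0.5548 0.1086]
knob axis (tcp .541,.0292) [0.542  0.0309] [-0.69  0.67 -0.04]
top tip [0.585  0.0993]
side tip [0.5864 0.0979]
```

Estimate: shaft at about (0.554, 0.107) and tongue yaw about -15°. I'll insert with a force stop, and do a small spiral search if it's blocked.

```bash
cat > ins.py <<'E'
from h import *
def attempt(x,y,yaw,ztop=.119,zend=.0985,vel=.04,f=10):
    arm.servo_line([x,y,ztop],ori(yaw+180),vel=.06)
    s=arm.servo_line([x,y,zend],vel=vel,f_stop=f)
    p=telemetry.get_tool_pos(); F=telemetry.get_contact_force(); T=telemetry.get_torque()
    print([x,y,yaw],s,'p',np.round(p,4),'F',np.round(F,1),'T',np.round(T,2),'t',round(telemetry.get_t(),2)); return p[2]
E
python3 - <<'E'
from ins import *
arm.goto([.5543,.1066,.13],ori(165))
off=[(0,0),(.0015,0),(-.0015,0),(0,.0015),(0,-.0015)]
for a,b in off:
    if attempt(.5543+a,.1066+b,-15)<.1085: break
E
```

```text
[0.5543, 0.1066, -15] True p [0.554  0.1066 0.099 ] F [-2.  -0.2 12.3] T [-0.02  0.29  0.03] t 8.91
```

It seated straight away: TCP at 0.099 puts the underside at 0.059. Now I'll turn clockwise in small steps and watch the torque.

```bash
python3 - <<'E'
from ins import *
p=np.array([.5541,.1066,.0993]); arm.servo_line(list(p),vel=.02)
T0=None
for k in range(1,36):
    y=-15-(2*k)
    arm.goto(list(p),ori(y+180)); F=telemetry.get_contact_force();T=telemetry.get_torque()
    R=Ro.from_rotvec(telemetry.get_tcp_rot()).as_matrix()[:,0]; ya=np.degrees(np.arctan2(-R[1],-R[0]))
    print(y,round(ya,1),np.round(F,1),np.round(T,3),round(telemetry.get_t(),2))
    if T[2]>.13: break
im,d=imaging.read_camera('side'); u,v=map(int,proj('side',[.556,.1075,.065]))
cv2.imwrite('pics/turn.png',cv2.resize(im[v-45:v+45,u-60:u+60],(800,600),interpolation=cv2.INTER_CUBIC))
E
```

```text
-17 -17.0 [0.1 0.9 0.4] [ 0.127 -0.049 -0.08 ] 9.41
-19 -18.9 [ 0.6  1.3 -0.7] [ 0.205 -0.003  0.034] 9.66
-21 -20.9 [-0.9  1.2 -1.9] [ 0.263 -0.026  0.067] 9.91
-23 -22.9 [-0.3  0.7 -1.9] [ 0.262 -0.048  0.015] 10.16
-25 -24.9 [-0.3  0.7 -0.9] [ 0.267 -0.019  0.044] 10.41
-27 -26.9 [-0.6  1.8 -1.2] [ 0.309  0.048 -0.02 ] 10.66
-29 -28.9 [ 0.   1.7 -0.9] [ 0.358  0.031 -0.03 ] 10.91
-31 -30.9 [ 0.2  0.3 -1.3] [ 0.275  0.044 -0.003] 11.16
-33 -32.9 [ 0.3  1.6 -0.8] [ 0.321  0.036 -0.052] 11.41
-35 -34.9 [ 0.5  2.4 -0.5] [ 0.294 -0.02   0.027] 11.66
-37 -36.9 [-0.5  2.2 -1.6] [0.319 0.039 0.005] 11.91
-39 -38.9 [-0.   1.6 -0.3] [0.322 0.006 0.031] 12.16
-41 -40.9 [ 0.7  1.9 -0.4] [0.377 0.035 0.044] 12.41
-43 -42.9 [-0.2  1.9 -0.5] [0.351 0.042 0.043] 12.66
-45 -44.9 [-0.2  1.8  0.1] [0.412 0.015 0.058] 12.91
-47 -46.9 [0.4 1.9 0.3] [0.352 0.045 0.02 ] 13.16
-49 -48.9 [-0.7  2.  -0.4] [ 0.375  0.061 -0.03 ] 13.41
-51 -50.9 [-0.3  2.6 -0.5] [0.384 0.05  0.005] 13.66
-53 -52.9 [ 0.4  1.2 -0.5] [0.419 0.069 0.084] 13.91
-55 -54.9 [-0.6  2.1 -0.4] [0.342 0.046 0.036] 14.16
-57 -56.9 [-0.7  3.3 -0.3] [0.39  0.077 0.007] 14.41
-59 -58.9 [-0.7  1.4 -0.7] [ 0.41   0.107 -0.016] 14.66
-61 -60.9 [ 0.2  1.7 -1.1] [0.394 0.105 0.032] 14.91
-63 -62.9 [-1.   2.  -0.8] [0.402 0.105 0.004] 15.16
-65 -64.9 [ 1.3  4.5 -1.6] [ 0.812 -0.228  0.027] 15.41
-67 -66.9 [ 1.4  5.5 -1.3] [ 1.162 -0.402  0.127] 15.66
-69 -68.9 [ 2.8  6.4 -2.8] [ 1.438 -0.576  0.258] 15.91
```

View pics/turn.png

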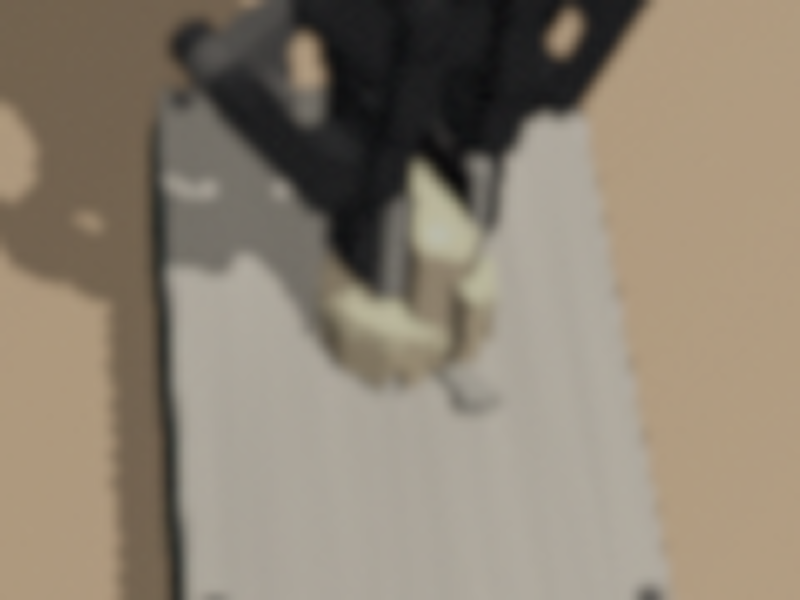

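Torque rises from about -64.5°, and the picture shows the tongue end at (478,395) with the nose over it, roughly at the pin. I'll unwind the springiness, release, retreat and look.

```bash
python3 - <<'E'
from ins import *
p=[.5541,.1066,.0993]
arm.goto(p,ori(-65.5+180)); print(telemetry.get_torque(),telemetry.get_contact_force())
hand.command_gripper(.045); arm.servo_line([p[0],p[1],.2],vel=.12)
arm.goto([.45,-.05,.25],ori(115)); print(telemetry.get_t())
out=[]
for cam in('top','side'):
    im,d=imaging.read_camera(cam); cv2.imwrite(f'pics/{cam}2.png',im); np.save(f'pics/{cam}2.npy',d)
    u,v=map(int,proj(cam,[.56,.1,.07])); out.append(cv2.resize(im[v-38:v+38,u-25:u+25],(400,600),interpolation=cv2.INTER_CUBIC))
    V,U=np.mgrid[:480,:640]; W=world(cam,U,V,d); W[d==0]=9
    near=np.hypot(W[...,0]-.556,W[...,1]-.106)<.04; m=near&(W[...,2]>.095)&(W[...,2]<.115); P=W[m]
    c=P[:,:2].mean(0); e,vv=np.linalg.eigh(np.cov((P[:,:2]-c).T)); print(cam,m.sum(),'top z',np.median(P[:,2]),'panel',np.median(W[near&(W[...,2]<.06)][:,2]),'yaw',np.degrees(np.arctan2(vv[1,1],vv[0,1])),c)
    for n,q in(('pin0',[.5695,.0817,.062]),):print(n,(proj(cam,q)-[u-25,v-38])*8)
cv2.imwrite('pics/after.png',np.hstack(out))
E
```

```text
[ 0.90959042 -0.39774707  0.14309498] [2.14804704 4.32749434 0.14872463]
18.3917
top 177 top z 0.10527734879077666 panel 0.05691792404918228 yaw 116.4827758135759 [0.55301222 0.10564871]
pin0 [269.41000899 276.34897781]
side 272 top z 0.10416973982400796 panel 0.056078533063554925 yaw 116.82353080135253 [0.5532598  0.10432268]
pin0 [261.21068819 396.83597833]
```

View pics/after.png

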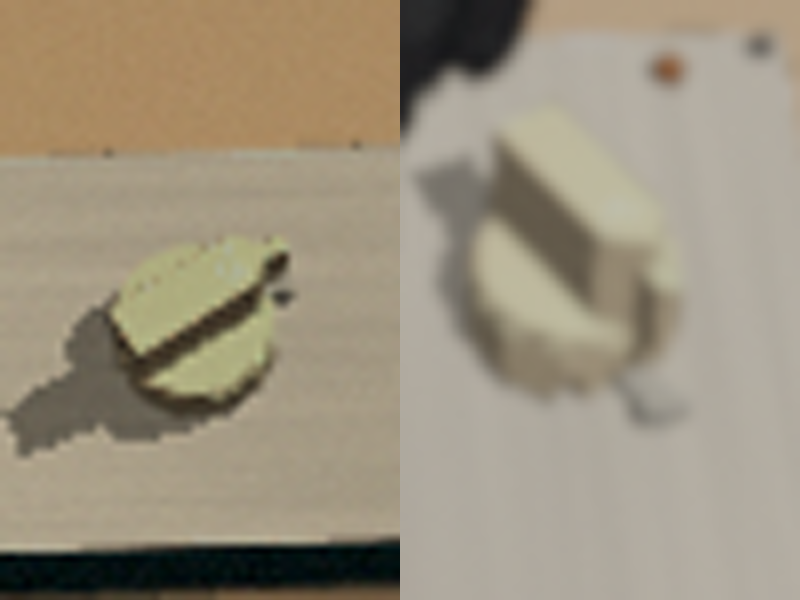

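Knob top is at 0.105, so it is home, and its yaw is about -63°. In the side half the tongue end and pin are together near (655,400). I'll overlay the tongue at the stop angle on a larger crop to confirm contact.

```bash
python3 - <<'E'
from fit import *
ax={'top':(.556,.1052),'side':(.5548,.1086)}; out=[]
for cam,pc in(('top',(680,128)),('side',(651,228))):
    u,v=map(int,proj(cam,[.557,.108,.06])); px=np.array((u-33+(pc[0]-400)/6.06,v-25+pc[1]/6))-.5
    g=least_squares(lambda q:proj(cam,[q[0],q[1],.060])-px,[.57,.082],x_scale=.01,diff_step=1e-3).x
    d=g-ax[cam]; a=np.degrees(np.arctan2(d[1],d[0])); r=np.hypot(*d); print(cam,'pin r',r.round(4),'ang',a,'stop yaw',a+11.7)
    im=cv2.imread(f'pics/{cam}2.png'); s=14; b=im[v-12:v+30,u-14:u+14] if cam=='side' else im[v-22:v+20,u-8:u+20]
    o=(u-14,v-12) if cam=='side' else (u-8,v-22)
    big=cv2.resize(b,None,fx=s,fy=s,interpolation=cv2.INTER_CUBIC); two=[big,big.copy()]
    for i,yaw in enumerate((-60,-48)):
        y=np.radians(yaw); c,sn=np.cos(y),np.sin(y)
        L=np.array([(ax[cam][0]+X*c-Y*sn,ax[cam][1]+X*sn+Y*c,.059) for X,Y in((.013,.0035),(.033,.0035),(.033,-.0035),(.013,-.0035))])
        q=((proj(cam,L)+.5-o)*s).astype(np.int32); cv2.polylines(big,[q],True,[(0,0,255),(255,0,0)][i],1)
    out.append(np.hstack(two))
cv2.imwrite('pics/ov.png',cv2.resize(np.hstack(out),(800,300)))
cv2.imwrite('pics/ov2.png',out[1])
cv2.imwrite('pics/ovt.png',out[0]); print(out[0].shape,out[1].shape)
E
```

```text
top pin r 0.0266 ang -71.186877993686 stop yaw -59.486877993685994
side pin r 0.0304 ang -71.06600199115955 stop yaw -59.36600199115955
(588, 784, 3) (588, 784, 3)
```

View pics/ov2.png

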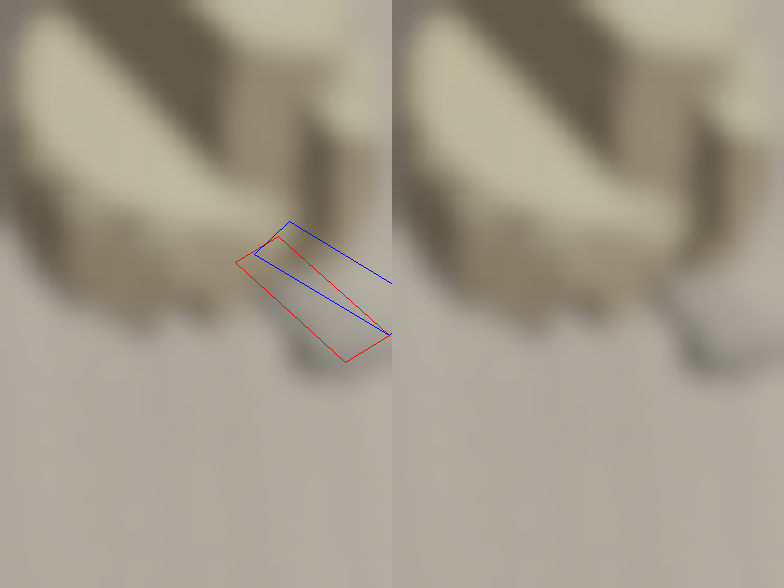

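View pics/ovt.png

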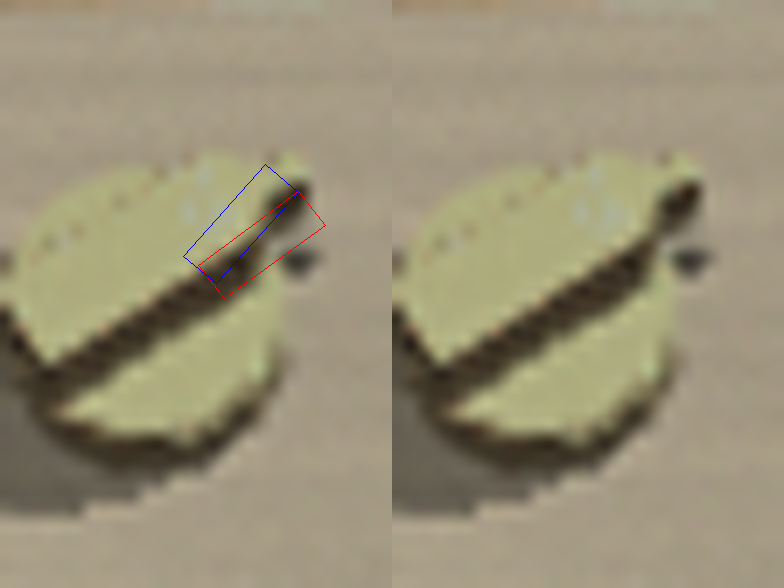

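The pin lies at -71°, so the stop yaw is about -59.4°. The tongue outline at -60° sits right against the pin in both views. The knob at -63° fits this, given its few degrees of play. Handing in.

```bash
python3 -c "
from h import *
print(order.sign_off(),telemetry.get_t())"
```

```text
the job is handed in; nothing more can be done
the job is handed in; nothing more can be done
```

The sound knob is fully home on the teal box's shaft and turned clockwise until the tongue met the stop pin, going by the torque rise and both camera views. The chipped knob was left alone, and the job was handed in about 18 s into the run; the sign-off gave no verdict.

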